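# Hold the cocoa stencil over the latte

### The arm

A 6-joint arm with a two-finger parallel gripper is mounted at the origin on a cart in front of the work surface, level with it; the furniture and walls round the work are solid. World frame = base frame: x ahead of the robot, y to its left, z up, the work surface at z = 0. Lengths are in m, angles in rad, forces in N, time in s.
With the tool pointing down it reaches from about 0.35 to 0.875 m from the base axis. Payload 15.5 kg.
Tool frame: the origin (TCP) lies at the very end of the fingers, on their centre line; the grasp point (between the pads) lies 19 mm behind it; z points along the fingers, y is the line along which they close (so a half turn about z gives the same grasp; the last joint's range is limited). The gripper opens to 85 mm and grips with 20 to 120 N. Pads are 22 mm wide; open, the fingers measure 114 mm over their backs; the gripper's body (76 mm by 85 mm) begins 54 mm behind the grasp point. The pads swing forward as they close: fully open they stand 13 mm farther back than shut.
Start: joints at [1.065, 0.494, 1.345, -0, 1.302, -0.096], TCP at [0.249, 0.573, 0.231] pointing down, gripper open.
Joint ranges: [-2.91, 2.91], [-0.82, 2.16], [0.22, 2.67], [-1.22, 4.37], [0.12, 2.79], [-3.08, 3.08]. Speed limits (rad/s): [1.89, 1.89, 2.57, 3.01, 3.01, 3.01].

### API

Orientations are given as a unit quaternion [x, y, z, w].
In Python, from workcell import monitor, get_image, job gives the robot as it stands.
- The arm moves only by the shell command python3 -m jog 'ROWS' [FORCE]. ROWS is a JSON object of lists of equal length, an entry for each row: "delta_pos": the shift along the tool's x, y, z in m, a list of three; "rot": the turn, a rotation vector about the tool's x, y, z in units of 5 degrees (1.0 is 5 degrees), a list of three; "grip": the opening, from -1 (shut) to 1 (fully open). In form: {"delta_pos": [[dx, dy, dz], ...], "rot": [[rx, ry, rz], ...], "grip": [grip, ...]}. A call has 1 to 10 rows; each row is the pose to reach, as a shift and turn from the pose commanded when the call began, along the tool's axes at that moment; what a row does not reach only later rows make up. A row lasts 1/10 s, in which the tool goes at most 50 mm and 8.59 degrees, less where a joint would pass 70% of its speed; a pose out of reach is approached as far as the arm can. A call with a gripper value outside its range is refused whole. The fingers move at their own pace and stop on an object; FORCE is the grip in N (left out, the last holds). Time passes only in rows, so rows that repeat a pose let the fingers close. It gives the time, the measured TCP pose, the force, the opening and the grip force at its end, in the units of the state.
- monitor.state(): the state, without advancing time (a new reading comes with each control period).
- get_image(name): name is "scene" or "top" or "wrist"; returns a dict with "img" (480x640x3 uint8, red, green, blue), "z_map" (480x640 float32, m along the optical axis (not along the pixel's ray), 0 where there is no reading), "camera_matrix" (3x3 intrinsics, pixels), "rvec" (rotation vector, rad) and "tvec" (3), from world to camera coordinates, as OpenCV has them; the wrist camera has in their place "hand_eye" (4x4, takes a point from camera to tool coordinates, whose origin is the TCP and whose axes are the flange's). Camera axes: x right, y down, z forward; pixel columns grow to the right and rows downward; lengths in m; the calibration is good to about 2 mm. A picture is of the moment at which its call begins: read the wrist's pose just before it.
- job.hand_in(): hands the job in; it is judged then, once.
The state is a dict: "clock": time; "joint_positions": joint angles; "joint_velocities": joint speeds; "joint_torque": joint torques, N m; "position": TCP position; "orientation": TCP orientation; "force": force on the tool from outside, world axes, zero at the start; "moment": the same for the moment, N m; "grip_width": finger opening in m; "finger_force": force on a finger pad.
Only numpy, scipy, OpenCV 4.12 (cv2) and the standard library are available. Lean on these libraries where they do the work, as an engineer would, in place of code of your own. Each camera call takes 0.05 s, during which the arm holds its last target. There are 200 camera calls.

### The job

The latte is about to get its cocoa heart: first twist the dial lid of the cocoa shaker anticlockwise (seen from above) until it is fully open, leaving the shaker standing where it is. Then pick up the stencil by its wooden grip, carry it over the jars and pitcher in between, higher than their tops, and finish still holding it, level and steady, centred over the latte's cup with a gap of 5 to 10 mm above the rim and its handle pointing straight towards the front edge of the counter, on the robot's side. The stencil must not touch the latte, nothing else may be pushed about, and the job ends with the stencil still held in the gripper there: do not put it down or let go.

Things in the scene. Friction and masses are not known exactly. Their poses are not given: they have to be found in the camera images.
- cocoa_shaker: Loose round steel cocoa shaker, 0.56 kg, standing upright on a black rubber foot; body 58 mm across, 98 mm high with its lid. Origin at the centre of its underside, z up.
- shaker_lid (a joint): Angle in rad by which the shaker's lid is turned: 0 is shut, 1.05 (60 degrees) is fully open, at a hard stop. It grows anticlockwise as seen from above, about the shaker's upright axis. Light friction of about 0.025 N m, no spring: it stays where it is left. Forcing it past the stop turns the whole loose shaker.
- shaker_lid_grip (a point): Centre of the shaker's dark ribbed dial lid, on its axis, 87 mm above the shaker's foot. The lid is a round cap 60 mm across and 22 mm high (11 mm above and 11 mm below this point) with three windows in its top that show the perforated plate when open; it cannot come off. Grip it across its diameter from above and turn.
- stencil: Loose stencil, 0.08 kg, lying flat on the counter: a dark grey steel disc 104 mm across and 3 mm thick with a heart cut out of its middle, and at one side a steel strap cranked up at about 45 degrees to a level dark wooden grip with brass rivets. Origin at the centre of the disc's underside, z up, x pointing away from the handle (the handle lies along -x). Centre of mass about 20 mm from the disc's centre towards the handle.
- stencil_centre (a point): Centre of the underside of the stencil's disc (the body's origin).
- stencil_grip (a point): Middle of the stencil's wooden grip, 100 mm from the disc's centre along -x and 28 mm above the disc's underside. The grip is 66 mm long (along the stencil's x), 15 mm wide (y) and 13 mm high; pinch it across its width from above.
- latte: Loose clear takeaway cup of latte in a black sleeve, 0.34 kg, 115 mm high, 99 mm across at the rim. Origin at the centre of its underside, z up. The tall coffee machine stands close behind it (its front is 0.70 m ahead of the robot's base), so approach with the stencil from the front or the side, not in a wide swing.
- latte_rim (a point): Centre of the latte cup's mouth, level with its rim, 115 mm above the cup's underside.
- counter_front (a point): Fixed reference on the counter's surface straight ahead of the robot, 125 mm behind the counter's front edge, only there to give directions: its x axis points straight away from the robot, square to the front edge, so -x is towards the front.
- steel_canister: Loose steel tin with a lid and a small black knob, 79 mm across, 142 mm high; one of the obstacles between stencil and latte. Origin at the centre of its underside.
- citron_jar: Loose glass jar of fruit spread with a gold lid, 98 mm across, 148 mm high; one of the obstacles between stencil and latte. Origin at the centre of its underside.
- shot_pitcher: Loose small steel pitcher with an ear handle, 59 x 89 mm, 66 mm high, standing between the tin and the jar. Origin about the middle of its underside.
- milk_pitcher: Loose small steel milk pitcher with an ear handle, 73 x 103 mm, 76 mm high, behind the shaker. Origin about the middle of its underside.

How it is judged:
On the way, in this order (a step that is already met when the one before it is completed fails the run):
1. the shaker's lid is twisted fully open, the stencil still lying on the counter (value of joint shaker_lid above 0.95 rad and height (world z) of stencil_centre below 0.01 m), for 0.2 s.
2. the stencil passes over the row of jars, higher than their tops (height (world z) of stencil_centre above 0.15 m and world y of stencil_centre between 0.06 and 0.2 m), for 0.05 s.
At the end, for the whole second after the job is handed in: Lid 0.95 rad open or more, shaker upright within 30 mm of its start; latte moved under 10 mm; fingers hold the stencil still, centred within 8 mm over the rim, underside 2 to 14 mm above it, level within 0.09 rad, handle to the front within 0.2 rad, not touching the latte (value of joint shaker_lid above 0.95 rad and angle between cocoa_shaker's own z axis and vertical below 0.1 rad and height (world z) of cocoa_shaker below 0.01 m and distance of cocoa_shaker from where it was at the start of the episode below 0.03 m and distance of latte from where it was at the start of the episode below 0.01 m and horizontal distance between stencil_centre and latte_rim below 0.008 m and z of stencil_centre in the frame of latte_rim between 0.002 and 0.014 m and angle between stencil's own z axis and vertical below 0.09 rad and angle between the x axis of stencil and the x axis of counter_front, either way round below 0.2 rad and x of stencil_grip in the frame of latte_rim below -0.05 m and contact force between stencil and latte below 0.1 N and contact force between stencil and the fingers above 1 N and linear speed of stencil below 0.02 m/s); the arm keeps its last pose, push and grip.
It fails at once if the stencil touches the latte (contact force between stencil and latte above 0.3 N).
It fails at once if the latte is moved more than 15 mm (distance of latte from where it was at the start of the episode above 0.015 m).
It fails at once if the shaker is lifted or tipped over (height (world z) of cocoa_shaker above 0.02 m or angle between cocoa_shaker's own z axis and vertical above 0.35 rad).
It fails at once if the tin, the jar or a pitcher is pushed more than 20 mm (distance of any of steel_canister, citron_jar, shot_pitcher, milk_pitcher from where it was at the start of the episode above 0.02 m).
It also fails if it takes over 51 s, if anything falls off the work surface, if the arm or the gripper's body presses on something with over 40 N, if the wrist force passes 120 N, or if a joint passes its speed limit or range.

## Working session

There is one attempt and no reset: what is moved stays moved. The work goes in short steps, Python scripts to look and compute and a shell command to move; the robot and the scene stay as the last step left them, time stands still between calls to the robot, and variables do not carry over. Pictures are saved under pics/ and viewed, at most 10 in all, crops included, and the job is handed in when it is done.

```bash
mkdir -p pics; cat > h.py <<'E'
import numpy as np, cv2
from workcell import monitor, get_image, job
from scipy.spatial.transform import Rotation as R
def cloud(name):
    s=monitor.state(); d=get_image(name); z=d["z_map"]; K=np.array(d["camera_matrix"])
    v,u=np.mgrid[0:480,0:640]
    P=np.stack([(u-K[0,2])/K[0,0]*z,(v-K[1,2])/K[1,1]*z,z],-1)
    if name=="wrist":
        H=np.array(d["hand_eye"]); P=P@H[:3,:3].T+H[:3,3]
        W=P@R.from_quat(s["orientation"]).as_matrix().T+np.array(s["position"])
    else:
        M=cv2.Rodrigues(np.array(d["rvec"],float))[0]; W=(P-np.array(d["tvec"]).ravel())@M
    W[z==0]=np.nan
    return d["img"],W
E
python3 - <<'E'
from h import *
for n in ("top","scene"):
    i,W=cloud(n); cv2.imwrite(f"pics/{n}.png",i[:,:,::-1]); np.save(f"{n}.npy",W)
s=monitor.state(); print({k:np.round(v,3) for k,v in s.items()}); print(R.from_quat(s["orientation"]).as_matrix().round(3))
E
```

```text
{'clock': np.float64(0.1), 'joint_positions': array([ 1.066,  0.494,  1.346, -0.   ,  1.303, -0.096]), 'joint_velocities': array([-0.001, -0.   , -0.001,  0.   ,  0.001,  0.001]), 'joint_torque': array([ 1.0000e-03, -8.8359e+01, -3.8456e+01, -0.0000e+00,  5.0000e-03,
        0.0000e+00]), 'position': array([0.249, 0.573, 0.231]), 'orientation': array([ 0.203,  0.979, -0.001, -0.   ]), 'force': array([ 0.131,  0.221, -0.478]), 'moment': array([0.008, 0.01 , 0.045]), 'finger_force': np.float64(0.0), 'grip_width': np.float64(0.085)}
[[-0.917  0.398 -0.001]
 [ 0.398  0.917 -0.001]
 [ 0.    -0.001 -1.   ]]
```

View pics/top.png

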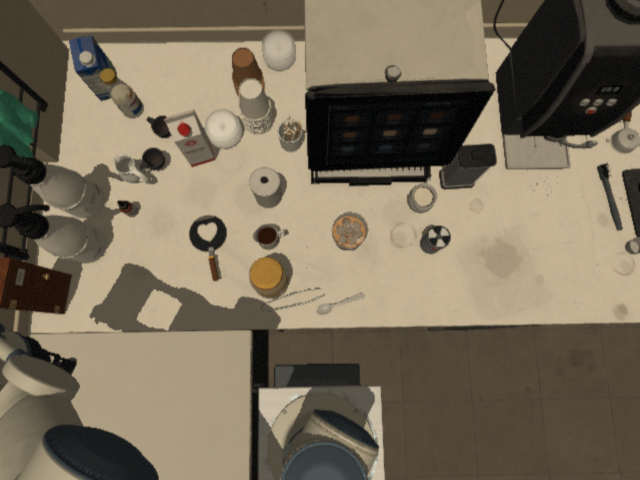

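View pics/scene.png

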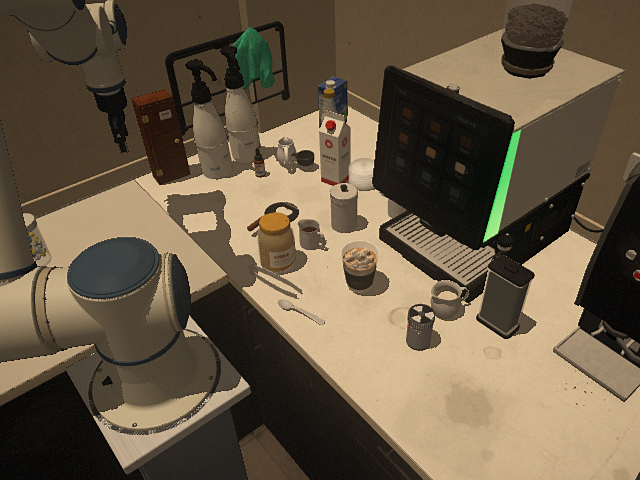

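The top view shows the stencil disc at (208,233) with its grip at (213,265), jar (268,275), tin (265,185), pitcher (267,236), latte (349,231), shaker lid (437,238) and milk pitcher (422,198). Next I measure these.

```bash
python3 - <<'E'
from h import *
W=np.load("top.npy"); i=cv2.imread("pics/top.png")
def m(n,u0,u1,v0,v1,zl,zh):
    P=W[v0:v1,u0:u1].reshape(-1,3); P=P[(P[:,2]>zl)&(P[:,2]<zh)]
    if len(P)<6: print(n,len(P)); return
    c,r=cv2.minEnclosingCircle(P[:,:2].astype(np.float32))
    print(n,len(P),"circ",np.round(c,4),round(r,4),"mean",P.mean(0).round(4),"min",P.min(0).round(3),"max",P.max(0).round(3))
m("table",440,480,280,310,-1,1)
m("shaker",418,458,218,258,.088,.12)
m("latte",325,372,207,255,.10,.13)
m("jar",245,292,250,300,.13,.17)
m("tin",247,285,165,205,.11,.17)
m("spitch",250,290,222,250,.04,.09)
m("mpitch",403,440,180,215,.05,.09)
m("disc",185,230,213,250,.0012,.01)
m("grip",203,224,256,282,.02,.05)
m("machine",310,430,90,190,.1,.6)
P=W[256:282,203:224].reshape(-1,3);P=P[(P[:,2]>.02)];print(cv2.fitLine(P[:,:2].astype(np.float32),2,0,.01,.01).ravel())
cv2.imwrite("pics/c1.png",cv2.resize(i[205:285,180:300],None,fx=6,fy=6,interpolation=2))
E
```

```text
table 1195 circ [ 0.3831 -0.3834] 0.0681 mean [ 3.829e-01 -3.833e-01 -2.000e-04] min [ 0.343 -0.44  -0.012] max [ 0.424 -0.327  0.009]
shaker 433 circ [ 0.5263 -0.313 ] 0.0313 mean [ 0.5259 -0.3126  0.0946] min [ 0.496 -0.343  0.088] max [ 0.557 -0.282  0.102]
latte 669 circ [ 0.5432 -0.0813] 0.0501 mean [ 0.5456 -0.0831  0.1084] min [ 0.494 -0.13   0.1  ] max [ 0.593 -0.032  0.122]
jar 851 circ [0.4327 0.1281] 0.0406 mean [0.4314 0.1278 0.1461] min [0.393 0.088 0.132] max [0.471 0.167 0.155]
tin 739 circ [0.6722 0.1345] 0.0404 mean [0.6698 0.1339 0.1268] min [0.633 0.096 0.11 ] max [0.711 0.174 0.146]
spitch 380 circ [0.5468 0.1276] 0.0435 mean [0.5466 0.1351 0.0503] min [0.517 0.086 0.04 ] max [0.575 0.17  0.073]
mpitch 273 circ [ 0.6447 -0.2915] 0.0444 mean [ 0.6446 -0.2877  0.0697] min [ 0.603 -0.321  0.05 ] max [ 0.686 -0.253  0.081]
disc 689 circ [0.5716 0.3051] 0.0804 mean [0.5698 0.3047 0.0033] min [0.518 0.243 0.001] max [0.622 0.367 0.009]
grip 149 circ [0.4617 0.2818] 0.0345 mean [0.462  0.2787 0.0337] min [0.429 0.266 0.022] max [0.495 0.293 0.042]
machine 9423 circ [ 0.6846 -0.1272] 0.1442 mean [ 0.6901 -0.1068  0.3879] min [ 0.668 -0.271  0.202] max [0.713 0.016 0.529]
[0.97344226 0.22893268 0.46204886 0.2787229 ]
```

```bash
python3 -m jog '{"delta_pos":[[-0.607,-0.702,0],[-0.607,-0.702,0],[-0.607,-0.702,0],[-0.607,-0.702,0],[-0.607,-0.702,0],[-0.607,-0.702,0],[-0.607,-0.702,0],[-0.607,-0.702,0],[-0.607,-0.702,0],[-0.607,-0.702,0]],"rot":[[0,0,19.4],[0,0,19.4],[0,0,19.4],[0,0,19.4],[0,0,19.4],[0,0,19.4],[0,0,19.4],[0,0,19.4],[0,0,19.4],[0,0,19.4]],"grip":[1,1,1,1,1,1,1,1,1,1]}'
cat > rel.py <<'E'
import sys
from h import *
# usage: rel.py x y z yawdeg(tool x axis)  -> delta_pos, rot from measured pose
x,y,z,a=map(float,sys.argv[1:5]); s=monitor.state(); T=R.from_quat(s["orientation"])
ax=np.deg2rad(a); X=np.array([np.cos(ax),np.sin(ax),0]); Z=np.array([0,0,-1.]); G=R.from_matrix(np.stack([X,np.cross(Z,X),Z],1))
m=T.as_matrix(); print("pos",np.round(s["position"],4),"yaw",np.degrees(np.arctan2(m[1,0],m[0,0])).round(2),"j6",round(s["joint_positions"][5],3),"t",s["clock"])
print("delta",T.inv().apply(np.array([x,y,z])-s["position"]).round(4),"rot",((T.inv()*G).as_rotvec()/np.deg2rad(5)).round(3))
E
python3 rel.py .526 -.313 .2 59
```

```text
clock: 1.1
position: [0.3983, 0.0941, 0.2313]
orientation: [0.818, 0.575, 0.0, 0.0]
force: [1.3, 0.6, -0.2]
grip_width: 0.0853
finger_force: 0.0
pos [0.3983 0.0941 0.2313] yaw 70.23 j6 0.431 t 1.1
delta [-0.3399  0.2578  0.0313] rot [ 1.000e-03 -1.000e-03  2.247e+00]
```

```bash
python3 -m jog '{"delta_pos":[[-0.34,0.258,0.04],[-0.34,0.258,0.04],[-0.34,0.258,0.04],[-0.34,0.258,0.04],[-0.34,0.258,0.04],[-0.34,0.258,0.04],[-0.34,0.258,0.04],[-0.34,0.258,0.04],[-0.34,0.258,0.04],[-0.34,0.258,0.04]],"rot":[[0,0,2.3],[0,0,2.3],[0,0,2.3],[0,0,2.3],[0,0,2.3],[0,0,2.3],[0,0,2.3],[0,0,2.3],[0,0,2.3],[0,0,2.3]],"grip":[1,1,1,1,1,1,1,1,1,1]}' >/dev/null
python3 - <<'E'
from h import *
i,W=cloud("wrist"); cv2.imwrite("pics/w1.png",i[:,:,::-1])
P=W.reshape(-1,3);P=P[(P[:,2]>.088)&(P[:,2]<.11)&(np.hypot(P[:,0]-.526,P[:,1]+.313)<.06)]
print(len(P),cv2.minEnclosingCircle(P[:,:2].astype(np.float32)),P.max(0),P.min(0))
E
python3 rel.py .526 -.313 .068 59
```

```text
6686 ((0.5263084173202515, -0.31223803758621216), 0.030775271356105804) [ 0.55697133 -0.28163605  0.09989918] [ 0.49602565 -0.3427343   0.08805895]
pos [ 0.5284 -0.3118  0.1903] yaw 58.97 j6 -0.089 t 2.15
delta [-0.0023 -0.0013  0.1223] rot [-0.011 -0.    -0.006]
```

View pics/w1.png

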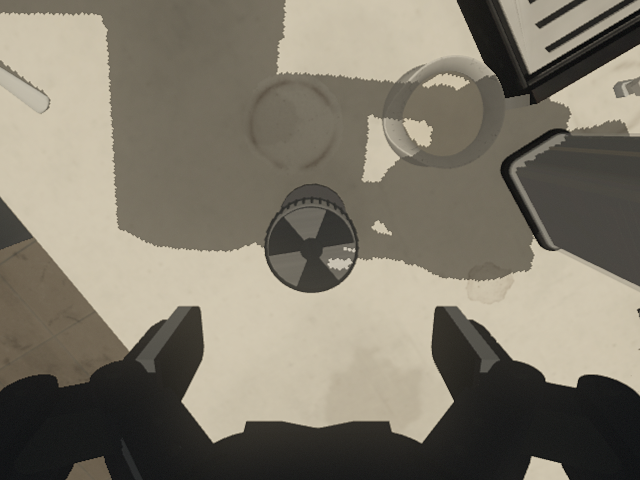

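```bash
python3 -m jog '{"delta_pos":[[-0.002,-0.001,0.04],[-0.002,-0.001,0.08],[-0.002,-0.001,0.11],[-0.002,-0.001,0.126],[-0.002,-0.001,0.126],[-0.002,-0.001,0.126],[-0.002,-0.001,0.126],[-0.002,-0.001,0.126],[-0.002,-0.001,0.126],[-0.002,-0.001,0.126]],"rot":[[0,0,0],[0,0,0],[0,0,0],[0,0,0],[0,0,0],[0,0,0],[0,0,0],[0,0,0],[0,0,0],[0,0,0]],"grip":[1,1,1,1,1,0.2,0.2,0.2,0.2,0.2]}' 25; python3 rel.py .5263 -.3125 .064 59
```

```text
clock: 3.15
position: [0.527, -0.3117, 0.0668]
orientation: [0.87, 0.493, 0.0, 0.001]
force: [-2.0, 2.2, 8.8]
grip_width: 0.0597
finger_force: 27.0
pos [ 0.527  -0.3117  0.0668] yaw 59.08 j6 -0.092 t 3.15
delta [-0.0011 -0.0002  0.0028] rot [0.018 0.001 0.016]
```

```bash
python3 -m jog '{"delta_pos":[[0,0,0],[0,0,0],[0,0,0],[0,0,0],[0,0,0],[0,0,0],[0,0,0],[0,0,0],[0,0,0],[0,0,0]],"rot":[[0,0,-1.4],[0,0,-2.8],[0,0,-4.2],[0,0,-5.6],[0,0,-7],[0,0,-8.4],[0,0,-9.8],[0,0,-11],[0,0,-12],[0,0,-12.2]],"grip":[0.2,0.2,0.2,0.2,0.2,0.2,0.2,0.2,0.2,0.2]}'; python3 rel.py .5263 -.3125 .064 120; python3 -c "
from h import *; s=monitor.state(); print(s['moment'],s['force'])"
```

```text
clock: 4.15
position: [0.5262, -0.3119, 0.0669]
orientation: [0.498, 0.867, -0.0, 0.0]
force: [-9.5, -0.6, 14.3]
grip_width: 0.0595
finger_force: 27.7
pos [ 0.5262 -0.3119  0.0669] yaw 120.29 j6 -1.16 t 4.15
delta [-0.0006 -0.0002  0.0029] rot [-0.007  0.01   0.057]
[-0.16600294  1.73730475 -0.09377894] [-9.5340832  -0.64619748 14.32567395]
```

```bash
python3 -m jog '{"delta_pos":[[0,0,0],[0,0,0],[0,0,0],[0,0,0],[0,0,-0.03],[0,0,-0.07],[0,0,-0.12],[0,0,-0.15],[0,0,-0.15],[0,0,-0.15]],"rot":[[0,0,0],[0,0,0],[0,0,0],[0,0,0],[0,0,0],[0,0,0],[0,0,0],[0,0,0],[0,0,0],[0,0,0]],"grip":[1,1,1,1,1,1,1,1,1,1]}' >/dev/null
python3 - <<'E'
from h import *
i,W=cloud("wrist")
P=W.reshape(-1,3);k=(P[:,2]>.088)&(P[:,2]<.11)&(np.hypot(P[:,0]-.526,P[:,1]+.313)<.06)
v,u=np.divmod(np.flatnonzero(k),640);P=P[k]
print(cv2.minEnclosingCircle(P[:,:2].astype(np.float32)),P[:,2].max())
a,b=max(v.min()-15,0),max(u.min()-15,0)
cv2.imwrite("pics/w2.png",cv2.resize(i[a:v.max()+15,b:u.max()+15,::-1],(480,480)))
E
python3 rel.py .5263 -.3125 .2 120
```

```text
((0.526822030544281, -0.3126952648162842), 0.030677778646349907) 0.09984900534555018
pos [ 0.5263 -0.3113  0.2145] yaw 120.07 j6 -1.157 t 5.2
delta [-0.0011 -0.0006  0.0145] rot [-0.005 -0.011  0.015]
```

View pics/w2.png

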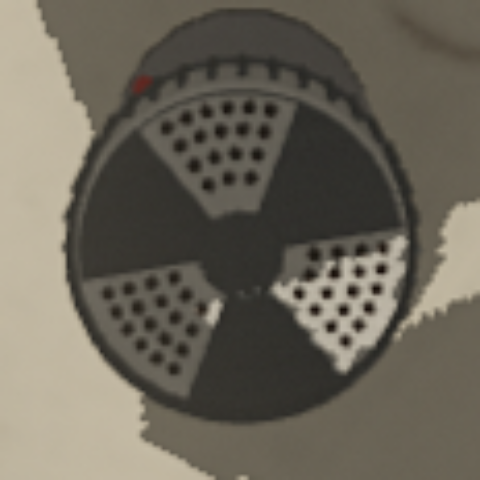

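The windows now show the perforated plate centred in all three openings, so the lid is fully open and the shaker hasn't moved (0.5268,-0.3127). Next I move to the stencil.

```bash
python3 rel.py .47 .283 .2 13
```

```text
pos [ 0.5263 -0.3113  0.2145] yaw 120.07 j6 -1.157 t 5.2
delta [0.5425 0.2491 0.0149] rot [-1.3000e-02 -3.0000e-03  2.1415e+01]
```

```bash
python3 -m jog '{"delta_pos":[[0.542,0.249,0.0],[0.542,0.249,0.0],[0.542,0.249,0.0],[0.542,0.249,0.0],[0.542,0.249,0.0],[0.542,0.249,0.0],[0.542,0.249,0.0],[0.542,0.249,0.0],[0.542,0.249,0.0],[0.542,0.249,0.0]],"rot":[[0,0,21.4],[0,0,21.4],[0,0,21.4],[0,0,21.4],[0,0,21.4],[0,0,21.4],[0,0,21.4],[0,0,21.4],[0,0,21.4],[0,0,21.4]],"grip":[1,1,1,1,1,1,1,1,1,1]}'; python3 rel.py .47 .283 .2 13
```

```text
clock: 6.2
position: [0.4851, 0.1322, 0.2139]
orientation: [0.929, 0.37, -0.001, -0.0]
force: [0.2, 0.2, 0.5]
grip_width: 0.0854
finger_force: 0.0
pos [0.4851 0.1322 0.2139] yaw 43.49 j6 0.959 t 6.2
delta [ 0.0929 -0.1198  0.0139] rot [-0.01   0.028  6.098]
```

```bash
python3 -m jog '{"delta_pos":[[0.093,-0.12,0.014],[0.093,-0.12,0.014],[0.093,-0.12,0.014],[0.093,-0.12,0.014],[0.093,-0.12,0.014],[0.093,-0.12,0.014],[0.093,-0.12,0.014],[0.093,-0.12,0.014]],"rot":[[0,0,6.1],[0,0,6.1],[0,0,6.1],[0,0,6.1],[0,0,6.1],[0,0,6.1],[0,0,6.1],[0,0,6.1]],"grip":[1,1,1,1,1,1,1,1]}' >/dev/null
python3 - <<'E'
from h import *
i,W=cloud("wrist"); np.save("w3.npy",W); cv2.imwrite("pics/w3.png",i[:,:,::-1])
E
python3 rel.py .47 .283 .2 13
```

```text
pos [0.4705 0.2807 0.2012] yaw 13.28 j6 1.768 t 7.05
delta [-0.     -0.0023  0.0012] rot [0.002 0.003 0.057]
```

View pics/w3.png

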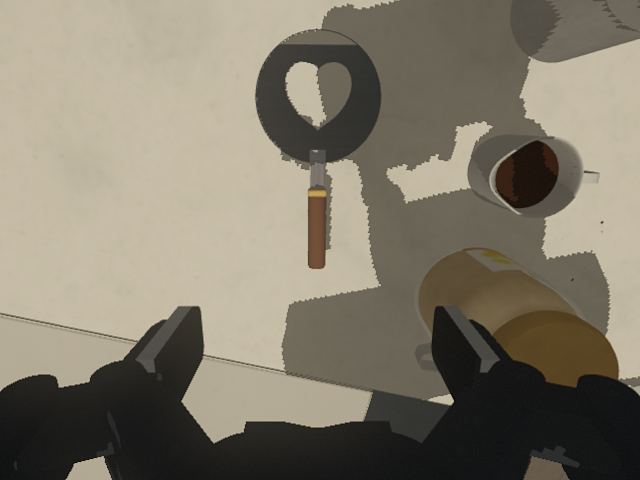

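Wrist view: disc spans columns 256–381 and rows 29–162 (centre about 318,96). The wooden grip spans rows 190–268 at columns 308–326 and is lined up with the tool's x axis.

```bash
python3 - <<'E'
from h import *
W=np.load("w3.npy"); I=cv2.imread("pics/w3.png")
# dark disc pixels: fit circle through edge points picked by brightness
g=I.max(2).astype(int)
m=((g<75)&(W[:,:,2]<.012)).astype(np.uint8); m[180:]=0; m[:,:250]=0; m[:,390:]=0; m[:25]=0
n,l,st,_=cv2.connectedComponentsWithStats(m); k=1+np.argmax(st[1:,4]); v,u=np.nonzero(l==k)
P=W[v,u]; print("disc",st[k],cv2.minEnclosingCircle(P[:,:2].astype(np.float32)),np.median(P[:,2]))
G=W[185:275,300:335].reshape(-1,3); G=G[(G[:,2]>.022)&(G[:,2]<.05)]
print("grip rect",cv2.minAreaRect(G[:,:2].astype(np.float32)),np.percentile(G[:,2],[5,50,95]))
print(cv2.fitLine(G[:,:2].astype(np.float32),2,0,.01,.01).ravel())
for p in [(318,34),(318,96),(260,96),(377,96),(317,158),(317,265),(317,195)]: print(p,W[p[1],p[0]].round(4))
E
```

```text
disc [ 256   42  125  120 8578] ((0.5652125477790833, 0.30281153321266174), 0.052374958992004395) -0.0007121292642545823
grip rect ((0.46456825733184814, 0.28005293011665344), (0.06940576434135437, 0.014932923950254917), 13.03952693939209) [0.02986152 0.03346273 0.03486608]
[0.9751392  0.22159319 0.46620604 0.28062248]
(318, 34) [6.124e-01 3.141e-01 5.000e-04]
(318, 96) [ 5.674e-01  3.034e-01 -1.000e-04]
(260, 96) [ 5.563e-01  3.504e-01 -3.000e-04]
(377, 96) [ 5.787e-01  2.557e-01 -5.000e-04]
(317, 158) [0.5183 0.2927 0.0038]
(317, 265) [0.4343 0.2728 0.0344]
(317, 195) [0.492  0.2865 0.0341]
```

```bash
python3 rel.py .4815 .2837 .010 12.9
```

```text
pos [0.4705 0.2807 0.2012] yaw 13.28 j6 1.768 t 7.05
delta [ 0.0114 -0.0004  0.1912] rot [0.002 0.003 0.077]
```

```bash
python3 -m jog '{"delta_pos":[[0.0115,0,0.05],[0.0115,0,0.1],[0.0115,0,0.14],[0.0115,0,0.17],[0.0115,0,0.185],[0.0115,0,0.191],[0.0115,0,0.191],[0.0115,0,0.191]],"rot":[[0,0,0.08],[0,0,0.08],[0,0,0.08],[0,0,0.08],[0,0,0.08],[0,0,0.08],[0,0,0.08],[0,0,0.08]],"grip":[1,1,1,1,1,1,1,1]}' 80
python3 rel.py .4815 .2837 .010 12.9
```

```text
clock: 7.85
position: [0.4822, 0.2843, 0.0112]
orientation: [0.994, 0.112, 0.001, -0.0]
force: [-0.7, 0.9, 0.3]
grip_width: 0.0851
finger_force: 0.0
pos [0.4822 0.2843 0.0112] yaw 12.89 j6 1.772 t 7.85
delta [-0.0008  0.0004  0.0012] rot [-0.003 -0.015 -0.003]
```

Close with a moderate force rise.

```bash
python3 -m jog '{"delta_pos":[[0,0,0.001],[0,0,0.001],[0,0,0.001],[0,0,0.001],[0,0,0.001],[0,0,0.001],[0,0,0.001],[0,0,0.001],[0,0,-0.015],[0,0,-0.03]],"rot":[[0,0,0],[0,0,0],[0,0,0],[0,0,0],[0,0,0],[0,0,0],[0,0,0],[0,0,0],[0,0,0],[0,0,0]],"grip":[0.2,-0.2,-0.5,-0.9,-0.9,-0.9,-0.9,-0.9,-0.9,-0.9]}' 80
python3 - <<'E'
from h import *
s=monitor.state(); i,W=cloud("wrist"); np.save("w4.npy",W); cv2.imwrite("pics/w4.png",i[:,:,::-1])
E
python3 rel.py .4815 .2837 .23 12.9
```

```text
clock: 8.85
position: [0.4812, 0.2841, 0.0403]
orientation: [0.994, 0.112, -0.001, 0.0]
force: [1.0, 0.6, -1.5]
grip_width: 0.0133
finger_force: 78.0
pos [0.4822 0.2846 0.0425] yaw 12.9 j6 1.772 t 8.9
delta [-0.0006  0.0006 -0.1875] rot [-0.004 -0.019 -0.001]
```

View pics/w4.png

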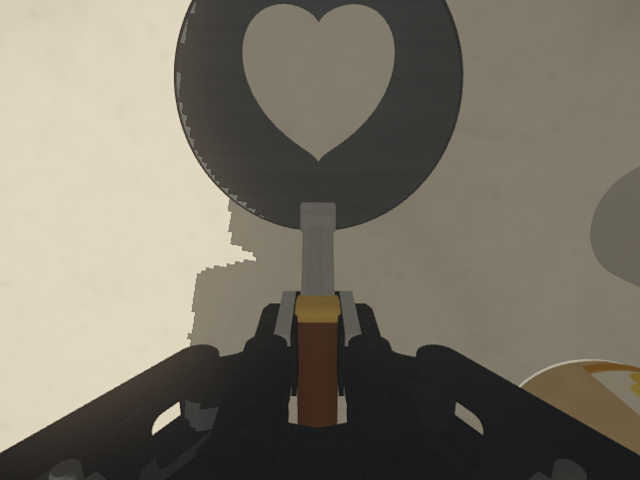

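The stencil is held straight: the disc is centred at column 318, with the strap between the pads at (318,250). I lift it and measure how the disc sits in the tool.

```bash
python3 -m jog '{"delta_pos":[[0,0,-0.03],[0,0,-0.06],[0,0,-0.09],[0,0,-0.12],[0,0,-0.15],[0,0,-0.17],[0,0,-0.178],[0,0,-0.178],[0,0,-0.178]],"rot":[[0,0,0],[0,0,0],[0,0,0],[0,0,0],[0,0,0],[0,0,0],[0,0,0],[0,0,0],[0,0,0]],"grip":[-0.9,-0.9,-0.9,-0.9,-0.9,-0.9,-0.9,-0.9,-0.9]}'
cat > disc.py <<'E'
from h import *
from scipy.optimize import least_squares
s=monitor.state(); i,W=cloud("wrist"); T=R.from_quat(s["orientation"]); p=np.array(s["position"])
L=(W-p)@T.as_matrix()   # tool coords
m=(L[:,:,2]>-.04)&(L[:,:,2]<.03)&(L[:,:,0]>.040)&(abs(L[:,:,1])<.07); m[225:]=0
Q=L[m]; A=np.c_[Q[:,:2],np.ones(len(Q))]; c=np.linalg.lstsq(A,Q[:,2],rcond=None)[0]
r=abs(A@c-Q[:,2]); k=r<.003; c=np.linalg.lstsq(A[k],Q[k,2],rcond=None)[0]; Q=Q[k]
h=cv2.convexHull(Q[:,:2].astype(np.float32)).reshape(-1,2)
v=np.array([h]) ; f=least_squares(lambda q:np.hypot(h[:,0]-q[0],h[:,1]-q[1])-.052,[.085,0],loss="soft_l1",f_scale=.0005).x if True else 0
zt=c@[f[0],f[1],1]
n=T.apply(np.array([-c[0],-c[1],1.])); n/=-np.linalg.norm(n)
C=T.apply([f[0],f[1],zt])+p-.003*n
print("slopes",c.round(4),"tilt n",n.round(4),"centre tool",f.round(4),zt.round(4),"underside world",C.round(4),len(Q),"xmax",Q[:,0].max().round(3),"y",Q[:,1].min().round(4),Q[:,1].max().round(4))
E
python3 disc.py; python3 rel.py .458 .12 .22 0
```

```text
clock: 9.8
position: [0.481, 0.2841, 0.2171]
orientation: [0.994, 0.112, -0.001, 0.0]
force: [-1.5, -0.4, -0.6]
grip_width: 0.0132
finger_force: 78.1
slopes [ 0.0031 -0.0008  0.0102] tilt n [0.0043 0.0021 1.    ] centre tool [ 0.0856 -0.0002] 0.0105 underside world [0.5644 0.3034 0.2035] 36974 xmax 0.116 y -0.0526 0.0523
pos [0.4809 0.284  0.2168] yaw 12.9 j6 1.772 t 9.85
delta [-0.059   0.1547 -0.003 ] rot [0.008 0.024 2.579]
```

```bash
python3 - <<'E'
from h import *
W=np.load("scene.npy").reshape(-1,3)
for lo,hi in ((.105,.12),(.11,.12)):
    P=W[(W[:,2]>lo)&(W[:,2]<hi)&(np.hypot(W[:,0]-.543,W[:,1]+.081)<.065)]
    print(len(P),cv2.minEnclosingCircle(P[:,:2].astype(np.float32)),P.min(0).round(4),P.max(0).round(4))
E
python3 rel.py .4576 -.081 .217 0
```

```text
503 ((0.5415744781494141, -0.08242969959974289), 0.051456473767757416) [ 0.491  -0.1324  0.1051] [ 0.5923 -0.0317  0.1199]
259 ((0.5415744781494141, -0.08242969959974289), 0.051456473767757416) [ 0.491  -0.1324  0.11  ] [ 0.591  -0.0317  0.1199]
pos [0.4809 0.284  0.2168] yaw 12.9 j6 1.772 t 9.85
delta [-1.042e-01  3.506e-01  2.000e-04] rot [0.008 0.024 2.579]
```

```bash
python3 -m jog '{"delta_pos":[[-0.003,0.01,0],[-0.009,0.03,0],[-0.017,0.055,0],[-0.025,0.083,0],[-0.033,0.111,0],[-0.042,0.139,0],[-0.05,0.167,0],[-0.058,0.195,0],[-0.066,0.22,0],[-0.072,0.24,0]],"rot":[[0,0,0.1],[0,0,0.3],[0,0,0.5],[0,0,0.8],[0,0,1.1],[0,0,1.4],[0,0,1.7],[0,0,2],[0,0,2.3],[0,0,2.58]],"grip":[-0.9,-0.9,-0.9,-0.9,-0.9,-0.9,-0.9,-0.9,-0.9,-0.9]}'; python3 rel.py .457 -.082 .217 0
```

```text
clock: 10.85
position: [0.464, 0.0324, 0.2177]
orientation: [1.0, -0.001, -0.001, 0.0]
force: [1.2, 0.2, -1.1]
grip_width: 0.0135
finger_force: 78.1
pos [0.464  0.0324 0.2177] yaw -0.13 j6 1.515 t 10.85
delta [-0.0067  0.1144  0.0007] rot [ 0.002  0.015 -0.027]
```

```bash
python3 -m jog '{"delta_pos":[[-0.001,0.02,0],[-0.002,0.042,0],[-0.004,0.064,0],[-0.005,0.084,0],[-0.006,0.1,0],[-0.007,0.11,0],[-0.007,0.113,0],[-0.007,0.113,0],[-0.007,0.113,0]],"rot":[[0,0,0],[0,0,0],[0,0,0],[0,0,0],[0,0,0],[0,0,0],[0,0,0],[0,0,0],[0,0,0]],"grip":[-0.9,-0.9,-0.9,-0.9,-0.9,-0.9,-0.9,-0.9,-0.9]}' >/dev/null; python3 disc.py; python3 rel.py .457 -.082 .134 0
python3 - <<'E'
from h import *
W=cloud("top")[1].reshape(-1,3)
P=W[(W[:,2]>.19)&(W[:,2]<.215)&(W[:,0]>.492)&(W[:,0]<.62)&(abs(W[:,1]+.081)<.07)]
print(len(P),cv2.minEnclosingCircle(P[:,:2].astype(np.float32)),P.min(0).round(4),P.max(0).round(4),P.mean(0))
E
```

```text
slopes [ 0.003  -0.0007  0.0102] tilt n [3.2e-03 5.0e-04 1.0e+00] centre tool [ 0.0854 -0.0005] 0.0104 underside world [ 0.5432 -0.0778  0.2047] 36904 xmax 0.116 y -0.0528 0.0518
pos [ 0.4578 -0.0782  0.2182] yaw 0.02 j6 1.272 t 11.8
delta [-0.0008  0.0038  0.0842] rot [-0.002  0.002  0.005]
9 ((0.5517289042472839, -0.04810262843966484), 0.0363483726978302) [ 0.517  -0.0584  0.2057] [ 0.5865 -0.0378  0.2113] [ 0.55175353 -0.04802073  0.2085803 ]
```

```bash
python3 -m jog '{"delta_pos":[[-0.001,0.004,0.005],[-0.001,0.004,0.015],[-0.001,0.004,0.03],[-0.001,0.004,0.045],[-0.001,0.004,0.057],[-0.001,0.004,0.065],[-0.001,0.004,0.068],[-0.001,0.004,0.068],[-0.001,0.004,0.068],[-0.001,0.004,0.068]],"rot":[[0,0,0],[0,0,0],[0,0,0],[0,0,0],[0,0,0],[0,0,0],[0,0,0],[0,0,0],[0,0,0],[0,0,0]],"grip":[-0.9,-0.9,-0.9,-0.9,-0.9,-0.9,-0.9,-0.9,-0.9,-0.9]}' >/dev/null; python3 rel.py .457 -.082 .134 0
python3 - <<'E'
from h import *
i,W=cloud("scene"); cv2.imwrite("pics/s2.png",cv2.resize(i[210:310,300:440,::-1],None,fx=5,fy=5,interpolation=2))
P=W.reshape(-1,3);P=P[(P[:,2]>.13)&(P[:,2]<.155)&(P[:,0]>.48)&(P[:,0]<.62)&(abs(P[:,1]+.081)<.07)]
print(len(P),cv2.minEnclosingCircle(P[:,:2].astype(np.float32)),P.min(0).round(4),P.max(0).round(4),np.median(P,0))
E
```

```text
pos [ 0.4572 -0.0828  0.1507] yaw -0.0 j6 1.263 t 12.85
delta [-0.0002 -0.0008  0.0167] rot [ 0.003 -0.009 -0.001]
578 ((0.5389343500137329, -0.08039674907922745), 0.05658156797289848) [ 0.4829 -0.1368  0.1358] [ 0.5949 -0.0292  0.1531] [ 0.54778929 -0.09574211  0.1423179 ]
```

View pics/s2.png

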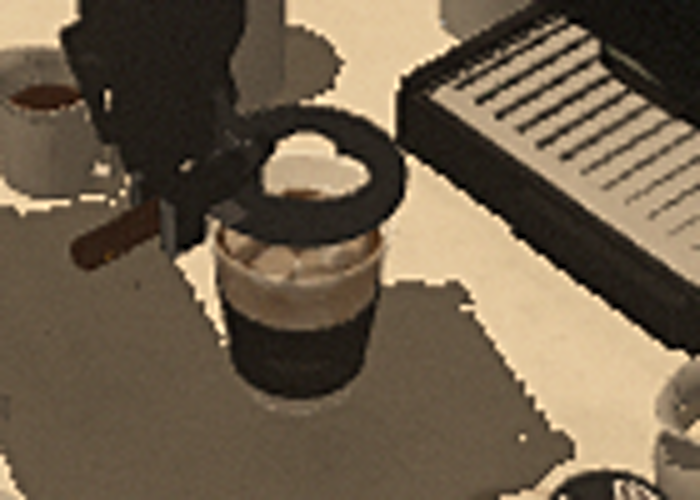

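The disc hangs level and centred above the cup: disc around (305,175), rim around (300,250). The scene camera puts the underside 11.4 mm below the TCP. I lower it gently to an 8 mm gap.

```bash
python3 -m jog '{"delta_pos":[[0,-0.0005,0.003],[0,-0.0005,0.006],[0,-0.0005,0.009],[0,-0.0005,0.012],[0,-0.0005,0.0145],[0,-0.0005,0.016],[0,-0.0005,0.016],[0,-0.0005,0.016],[0,-0.0005,0.016],[0,-0.0005,0.016]],"rot":[[0,0,0],[0,0,0],[0,0,0],[0,0,0],[0,0,0],[0,0,0],[0,0,0],[0,0,0],[0,0,0],[0,0,0]],"grip":[-0.9,-0.9,-0.9,-0.9,-0.9,-0.9,-0.9,-0.9,-0.9,-0.9]}'; python3 disc.py; python3 rel.py .457 -.082 .1345 0
python3 - <<'E'
from h import *
i,W=cloud("scene"); cv2.imwrite("pics/s3.png",cv2.resize(i[220:310,310:430,::-1],None,fx=6,fy=6,interpolation=2))
P=W.reshape(-1,3);P=P[(P[:,2]>.115)&(P[:,2]<.14)&(P[:,0]>.51)&(P[:,0]<.62)&(abs(P[:,1]+.081)<.07)]
print(np.median(P,0))
E
```

```text
clock: 13.9
position: [0.457, -0.0823, 0.1344]
orientation: [1.0, -0.0, 0.0, 0.0]
force: [0.2, 0.4, -0.9]
grip_width: 0.0131
finger_force: 78.1
slopes [ 0.0163 -0.0009  0.0094] tilt n [0.0161 0.001  0.9999] centre tool [ 0.0852 -0.0006] 0.0108 underside world [ 0.5422 -0.0817  0.1206] 25538 xmax 0.116 y -0.053 0.052
pos [ 0.457  -0.0823  0.1344] yaw -0.01 j6 1.264 t 13.95
delta [ 0.     -0.0003 -0.0001] rot [ 0.001 -0.002 -0.001]
[ 0.55616431 -0.09774829  0.12571169]
```

View pics/s3.png

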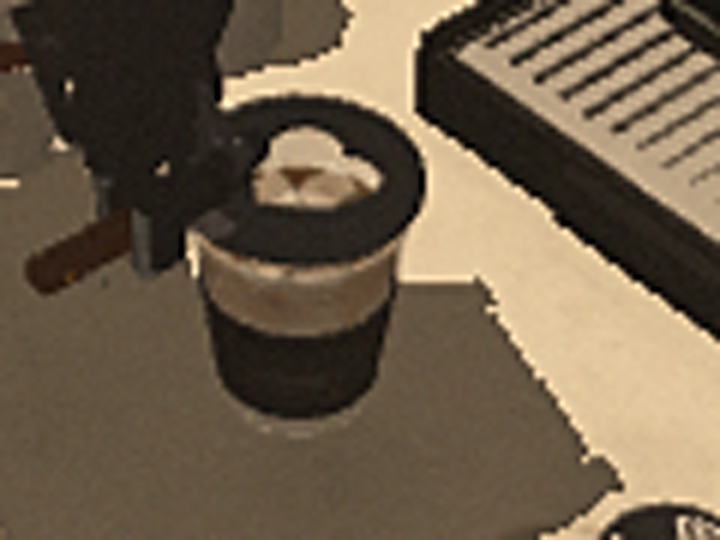

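The stencil sits just clear above the rim, centred with its handle to the front. The gap is about 6–8 mm and the tilt about 0.01 rad.

```bash
python3 -c "
from workcell import job; print(job.hand_in())"
```

```text
the job is handed in; nothing more can be done
None
```

I handed the job in with the shaker lid turned fully open (about 61°) and the stencil still held level over the latte, about 6–8 mm above the rim, centred to within 1–2 mm by camera, handle to the front; the hand-in call gave no verdict.

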